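# Hook the shelf bracket into the slotted upright and lock it

### The arm

A 6-joint arm with a two-finger parallel gripper is mounted at the origin on the work surface; the furniture and walls round the work are solid. World frame = base frame: x ahead of the robot, y to its left, z up, the work surface at z = 0. Lengths are in m, angles in degrees, forces in N, time in s.
With the tool pointing down it reaches from about 0.35 to 0.875 m from the base axis. Payload 4.2 kg.
Tool frame: the origin (TCP) lies on the centre line of the jaws, within the pads' length; the fingertips stand 25 mm ahead of it and the grasp point (between the pads) lies 6 mm ahead of it; z points along the fingers, y is the line along which they close (so a half turn about z gives the same grasp; the last joint's range is limited). The gripper opens to 87 mm and grips with 3 to 60 N. Pads are 19 mm wide; open, the fingers measure 117 mm over their backs; the gripper's body (75 mm by 190 mm) begins 51 mm behind the grasp point.
Start: joints at [89.473, 22.042, 0.453, 0, -68.411, -14.817], TCP at [0.165, 0.603, 0.248] pointing down, gripper open.
Joint ranges: [-179.83, 179.83], [-69.29, 118.12], [-61.27, 80.66], [-181.25, 117.63], [-171.15, -9.14], [-177.46, 177.46]. Speed limits (degrees/s): [159.86, 159.86, 180, 180, 180, 180].

### API

Orientations are given as a 3x3 rotation matrix whose columns are the frame's x, y, z axes.
In Python, from station import r gives the robot as it stands.
- The arm moves only by the tool move_arm, never from a script. Its argument "series" is a list of rows, each an object with "grip": the opening, from 0 (shut) to 1 (fully open); "xyz": the shift along the tool's x, y, z in mm, a list of three; "angular": the turn, a rotation vector about the tool's x, y, z in rad, a list of three. A call has 1 to 10 rows; each row is the pose to reach, as a shift and turn from the pose commanded when the call began, along the tool's axes at that moment; what a row does not reach only later rows make up. A row lasts 1/10 s, in which the tool goes at most 50 mm and 8.59 degrees, less where a joint would pass 70% of its speed; a pose out of reach is approached as far as the arm can. A call with a gripper value outside its range is refused whole. The fingers move at their own pace and stop on an object; the grip force is fixed at half the most. Time passes only in rows, so rows that repeat a pose let the fingers close. It gives the time, the measured TCP pose, the force, the opening and the grip force at its end, in the units of the state.
- r.sense(): the state, without advancing time (a new reading comes with each control period).
- r.capture(name): name is "scene" or "top" or "wrist"; returns a dict with "img" (420x560x3 uint8, red, green, blue), "camera_matrix" (3x3 intrinsics, pixels), "k1" (the pictures are not rectified: a ray, as slopes to the right and down, at radius r is drawn at 1 + k1 r^2 times it, then the intrinsics apply), "rvec" (rotation vector, rad) and "tvec" (3), from world to camera coordinates, as OpenCV has them; the wrist camera has in their place "hand_eye" (4x4, takes a point from camera to tool coordinates, whose origin is the TCP and whose axes are the flange's). Camera axes: x right, y down, z forward; pixel columns grow to the right and rows downward; lengths in m; the calibration is good to about 2 mm. A picture is of the moment at which its call begins: read the wrist's pose just before it. There is no depth.
- r.finish_job(): hands the job in; it is judged then, once.
The state is a dict: "time_s": time; "joints": joint angles; "joint_velocities": joint speeds; "effort": joint torques, N m; "tcp_pos": TCP position; "ee_rot": TCP orientation; "wrist_force": force on the tool from outside, world axes, zero at the start; "moment": the same for the moment, N m; "gripper_width": opening from 0.0 (shut) to 1.0 (fully open); "gripper_force": force on a finger pad.
Only numpy, scipy, OpenCV 4.12 (cv2) and the standard library are available. Lean on these libraries where they do the work, as an engineer would, in place of code of your own. Each camera call takes 0.05 s, during which the arm holds its last target. There are 200 camera calls.

### The job

Hang the loose steel shelf bracket on the slotted upright: hook both of its tabs into the two slots, then press it down against the spring pin until the spring button pops out over the top of its back plate and keeps it down. Do it gently, without forcing the bracket against the upright, let go of it, and leave the jars and the tape standing where they are.

Things in the scene. Friction and masses are not known exactly. Their poses are not given: they have to be found in the camera images.
- bracket: loose L-shaped steel shelf bracket, 0.2 kg, standing on its ledge. Origin: underside, at the rear face of the back plate, mid width; x points out of the back (the way the tabs point), z up. In mm: back plate x -5..0, 44 wide, z 0..82; ledge x -100..-5, 44 wide, z 0..5; gripping web between them
- bracket_web (a point): point in the bracket's upright middle web, where to grip it: at x -42, y 0, z 52 mm of the bracket. The web is 12 mm thick (y -6..6), x -72..-5, z 5..64 mm of the bracket, with a lower toe (z up to 36) to x -88. Axes as the bracket's
- bracket_tabs (a point): point on the bracket's rear face midway between its two hooked tabs, 41 mm above the underside. The tabs stick out 9.5 mm behind the plate, 6 mm thick in y, one above the other: shanks 8 mm high at z 18..26 and 56..64 mm of the bracket; behind each, at x 5.5..9.5 mm, a lip hangs 9 mm below the shank. Axes as the bracket's
- stand: fixed wooden foot (160x150x18 mm) and post carrying a steel slotted strip (channel 44 mm wide, front wall 4 mm thick, hollow behind). Origin: on the table below the strip's front face, mid slots. x points into the strip: the bracket goes in along +x, its axes parallel to the stand's, at y = 0
- slots (a point): point on the strip's front face, 133 mm above the table, midway between the two slots (each 10 mm wide, 22 mm high; 103..125 and 141..163 mm up) and strip top 185 mm up, IF the strip is clamped at its middle height. It really is up to 14 mm higher or lower, differently each time, which this point does not show: find it by touch or by eye
- seat (a point): where a bracket's origin comes when fully pressed down, 85 mm above the table, if the strip is at middle height (it moves up or down with the strip, which this point does not show). The tabs enter the slots only when the bracket is 9 to 14 mm above its fully down place; then the plate lies on the strip and slides down it
- button (a joint): spring button in the strip above the upper slot, 14 mm wide, 7 high; 0 = out by 5 mm, grows as pushed in (m). The back plate pushes it in (2 N at first, 5 N flush) when the tabs go in; it springs out over the plate's top edge when the bracket is within 1.5 mm of fully down and then stops it from rising
- pin (a joint): spring pin below the back plate's place, in front of the strip; 0 = up, grows as pressed down (m). The plate's lower edge meets it 6 mm above fully down; it pushes up with 4 N at first, 9.4 N fully down (6 mm), where the shanks stand on the slot bottoms. When locked it stays at 4 to 6 mm
- jar: bystander: slim glass pigment jar with blue powder, 59 mm wide, 111 mm high; origin at the centre of its underside
- wide_jar: bystander: wide pigment jar, 78 mm wide, 82 mm high; origin at the centre of its underside
- tape: bystander: roll of masking tape lying flat, 100 mm across, 25 mm high; origin at the centre of its underside

How it is judged (in metres and radians):
At the end, for the whole second after the job is handed in: The bracket hangs in both slots, upright within 0.1 rad, its back plate at the strip (origin within 5 mm of the stand's x = 0 and y = 0, between 67 and 105 mm up), holding the pin down by more than 3.5 mm, with the button out over its top edge (less than 2 mm in); it is at rest and released (value of joint pin above 0.0035 m and value of joint button below 0.002 m and x of bracket in the frame of stand between -0.005 and 0.004 m and y of bracket in the frame of stand between -0.005 and 0.005 m and z of bracket in the frame of stand between 0.067 and 0.105 m and angle between bracket's own z axis and vertical below 0.1 rad and linear speed of bracket below 0.02 m/s); the robot touches nothing.
It fails at once if the bracket is forced against the upright with more than 60 N (contact force between bracket and stand above 60 N).
It fails at once if a jar or the tape is moved by more than 25 mm or a jar tipped (distance of any of jar, wide_jar, tape from where it was at the start of the episode above 0.025 m or angle between any of jar, wide_jar's own z axis and vertical above 0.4 rad).
It also fails if it takes over 53 s, if anything falls off the work surface, if the arm or the gripper's body presses on something with over 40 N, if the wrist force passes 120 N, or if a joint passes its speed limit or range.

## Working session

There is one attempt and no reset: what is moved stays moved. The work goes in short steps, Python scripts to look and compute and a tool call to move; the robot and the scene stay as the last step left them, time stands still between calls to the robot, and variables do not carry over. Pictures are saved under pics/ and viewed, at most 10 in all, crops included, and the job is handed in when it is done.

Besides the shell and the picture viewer there is one more tool, called in YAML: its name, and indented under it one key for each argument. move_arm: Moves the arm, as the interface text tells. Its arguments: {"type":"object","properties":{"series":{"type":"array"}},"required":["series"]}

```bash
mkdir -p pics; ls; python3 - <<'E'
from station import r
import cv2,pickle
s=r.sense();print(s)
d={}
for n in("scene","top"):
    c=r.capture(n);d[n]=c
    cv2.imwrite(f"pics/{n}0.png",c["img"][:,:,::-1])
    print(n,c["camera_matrix"],c["k1"],c["rvec"],c["tvec"])
pickle.dump(d,open("cams.pkl","wb"))
E
```

```text
pics
{'time_s': 0.0, 'joints': array([ 8.94725842e+01,  2.20905951e+01,  3.77169461e-01, -2.99712809e-02,
       -6.84124745e+01, -1.48172582e+01]), 'joint_velocities': array([-0.03958842, -0.12873882,  0.1041891 ,  0.14476841,  0.0229113 ,
       -0.0076403 ]), 'effort': array([ 5.70744196e-04, -3.90671003e+01,  1.87408268e+01,  4.22003120e+00,
        1.10350270e-02, -1.90228438e-04]), 'tcp_pos': array([0.16521306, 0.60217007, 0.24644094]), 'ee_rot': array([[ 9.64300316e-01, -2.64810582e-01, -5.06611449e-04],
       [-2.64811051e-01, -9.64297827e-01, -2.19275202e-03],
       [ 9.21396188e-05,  2.24862777e-03, -9.99997468e-01]]), 'wrist_force': array([ 0.07162102,  0.73566144, -0.07946417]), 'moment': array([-0.01513666, -0.02225122,  0.01684586]), 'gripper_force': 0.0, 'gripper_width': 1.0027604907239034}
scene [[417.6382484    0.         284.03112605]
 [  0.         417.6382484  218.05582299]
 [  0.           0.           1.        ]] -0.03443225062950263 [ 2.38454648 -0.68791819  0.25594826] [-0.39189536  0.36561644  0.73019981]
top [[410.12016089   0.         281.54849793]
 [  0.         410.12016089 206.34532009]
 [  0.           0.           1.        ]] 0.03316824128694582 [ 2.14046172 -2.19669558  0.11797386] [0.13693091 0.56291546 1.0488659 ]
```

View pics/scene0.png

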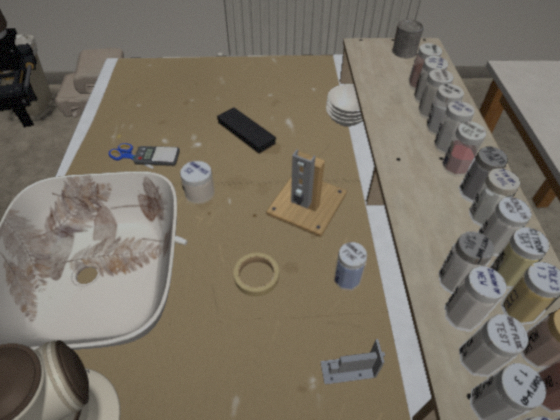

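View pics/top0.png

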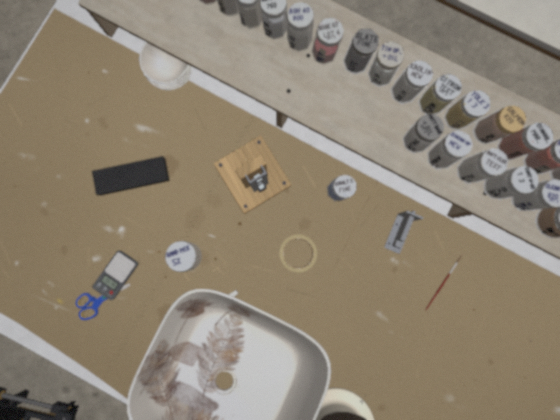

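The scene view shows the stand at about (308,195), the bracket at about (352,365), the jar at (350,265), the wide jar at (197,182) and the tape at (257,273). In the top view the stand is at (253,175), the bracket at (402,230), the jar at (343,187) and the tape at (298,253). I'll build the helpers and zoom in.

```bash
cat > h.py <<'E'
import numpy as np,cv2,pickle
D=pickle.load(open("cams.pkl","rb"))
def proj(n,P,c=None):
    c=c or D[n]; R=cv2.Rodrigues(np.array(c["rvec"]))[0]
    X=np.atleast_2d(P)@R.T+np.ravel(c["tvec"]); a=X[:,:2]/X[:,2:]
    a=a*(1+c["k1"]*(a**2).sum(1,keepdims=True)); K=c["camera_matrix"]
    return a*[K[0,0],K[1,1]]+[K[0,2],K[1,2]]
def ray(n,uv,c=None):
    c=c or D[n]; K=c["camera_matrix"]
    a=cv2.undistortPoints(np.array([[uv]],float),K,np.array([c["k1"],0,0,0.]))[0,0]
    R=cv2.Rodrigues(np.array(c["rvec"]))[0]
    return -R.T@np.ravel(c["tvec"]), R.T@np.r_[a,1]
def onz(n,uv,z=0.):
    o,d=ray(n,uv); return o+d*(z-o[2])/d[2]
E
python3 - <<'E'
from h import *
for n in D: print(n,proj(n,[[0,0,0],[.165,.602,.246],[0,.5,0],[.3,.3,0]]).round(0).tolist())
def crop(n,x,y,w,h,s): return cv2.resize(D[n]["img"][y:y+h,x:x+w],None,fx=s,fy=s,interpolation=cv2.INTER_CUBIC)
a=crop("scene",255,140,100,100,4);b=crop("scene",300,320,100,75,4)
c=crop("top",205,125,100,100,4);d=crop("top",360,195,100,75,4)
im=np.hstack([np.vstack([a[:300],b]),np.vstack([c[:300]*1,d])])
im=np.vstack([np.hstack([a[:300],c[40:340]]),np.hstack([b,d])])
cv2.imwrite("pics/crop1.png",im[:,:,::-1])
for n,uv in [("top",(253,175)),("top",(402,230)),("scene",(348,283)),("top",(298,253)),("top",(181,257))]:print(n,uv,onz(n,uv).round(3))
E
```

```text
scene [[64.0, 423.0], [26.0, 103.0], [11.0, 233.0], [158.0, 236.0]]
top [[336.0, 429.0], [42.0, 404.0], [137.0, 435.0], [216.0, 310.0]]
top (253, 175) [0.657 0.198 0.   ]
top (402, 230) [ 0.497 -0.199  0.   ]
scene (348, 283) [ 0.605 -0.04   0.   ]
top (298, 253) [0.443 0.082 0.   ]
top (181, 257) [0.441 0.393 0.   ]
```

View pics/crop1.png

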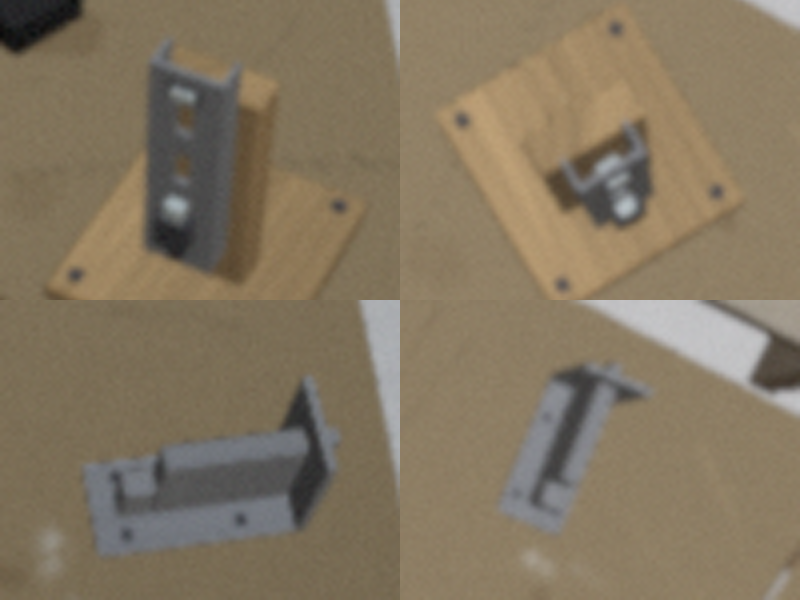

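```bash
cat > fit.py <<'E'
from h import *
from scipy.optimize import least_squares
def px(n,x,y):  # composite -> image pixel
    ox,oy={("scene",0):(255,140),("scene",1):(300,320),("top",0):(205,135),("top",1):(360,195)}[(n,int(y>=300))]
    return np.array([ox+(x%400+.5)/4-.5, oy+((y if y<300 else y-300)+.5)/4-.5])
def pose(p): 
    c,s=np.cos(p[2]),np.sin(p[2]); return np.array([[c,-s,0],[s,c,0],[0,0,1]]),np.array([p[0],p[1],p[3] if len(p)>3 else 0])
def fit(obs,p0):
    def f(p):
        R,t=pose(p)
        return np.concatenate([proj(n,R@(np.array(X)/1000)+t)[0]-px(n,*c) for n,X,c in obs])
    return least_squares(f,p0,loss="soft_l1")
E
python3 - <<'E'
from fit import *
B=[("scene",(-100,22,5),(84,466)),("scene",(-100,-22,2),(100,555)),("scene",(-3,-22,0),(298,530)),("scene",(-3,22,82),(308,377)),("scene",(-3,-22,82),(335,468)),
("top",(-100,22,5),(500,512)),("top",(-100,-22,5),(558,532)),("top",(-3,-22,82),(650,392)),("top",(-5,22,5),(552,380)),("top",(-3,22,82),(590,366))]
S=[("scene",(0,22,185),(150,65)),("scene",(0,-22,185),(232,83)),("scene",(0,0,114),(183,165)),("scene",(0,0,152),(185,115)),
("top",(0,22,185),(582,192)),("top",(0,-22,185),(650,158))]
for o,p0 in((B,[.5,-.2,-.5]),(S,[.65,.2,.5,0])):
    q=fit(o,p0);print(q.x,np.degrees(q.x[2]));print(q.fun.reshape(-1,2).round(1).tolist())
from station import r
print(r.capture("wrist")["hand_eye"], r.capture("wrist")["camera_matrix"])
F=[onz("top",px("top",*c),.018)[:2] for c in((615,28),(462,120),(716,190),(562,285))]
print(np.round(F,3).tolist())
for a,b in((1,0),(3,2),(3,1),(2,0)): v=F[b]-F[a];print(np.degrees(np.arctan2(v[1],v[0])),np.linalg.norm(v))
E
```

```text
[ 0.53436464 -0.21077476 -0.43257807] -24.78489752130119
[[-0.2, -1.0], [-0.0, 0.2], [0.5, -0.1], [-0.2, -1.0], [-0.3, 0.1], [0.1, -0.5], [1.0, 1.2], [1.4, 0.4], [0.2, -0.2], [-0.2, -0.1]]
[0.61447121 0.17191939 0.5618524  0.01536775] 32.191771374352655
[[-0.0, -1.5], [-1.3, 0.4], [-0.1, 0.2], [0.1, 0.5], [0.5, 0.1], [-0.0, -2.2]]
[[-8.72020366e-04 -9.55099790e-01 -2.96283023e-01  8.10982722e-02]
 [ 9.99999561e-01 -7.31371164e-04 -5.85546671e-04  1.02229111e-03]
 [ 3.42562643e-04 -2.96283404e-01  9.55100009e-01 -1.36319123e-01]
 [ 0.00000000e+00  0.00000000e+00  0.00000000e+00  1.00000000e+00]] [[366.37310783   0.         275.90249229]
 [  0.         366.37310783 205.8654174 ]
 [  0.           0.           1.        ]]
[[0.745, 0.18], [0.684, 0.284], [0.632, 0.115], [0.571, 0.219]]
-59.77177181781494 0.12018983479227986
-59.5099748379525 0.1206493595017041
29.942877685410032 0.13044393845099467
30.14380808405346 0.1298911902571735
```

```bash
cat >> h.py <<'E'
from scipy.spatial.transform import Rotation as Ro
HE=np.array([[-8.72020366e-04,-9.55099790e-01,-2.96283023e-01,8.10982722e-02],[9.99999561e-01,-7.31371164e-04,-5.85546671e-04,1.02229111e-03],[3.42562643e-04,-2.96283404e-01,9.55100009e-01,-1.36319123e-01],[0,0,0,1]])
def Rz(a): return Ro.from_euler("z",a,degrees=True).as_matrix()
def toolR(yaw,tilt=0):  # fingers down, tool x at yaw+180 (camera behind), tilt leans camera view forward
    return Rz(yaw)@Ro.from_euler("y",-tilt,degrees=True).as_matrix()@np.diag([-1,1,-1.])
def cmd(s,p,R):
    R0=s["ee_rot"]; return ((R0.T@(np.array(p)-s["tcp_pos"]))*1000).round(1).tolist(),Ro.from_matrix(R0.T@R).as_rotvec().round(4).tolist()
def wcam(s,c):
    T=np.eye(4);T[:3,:3]=s["ee_rot"];T[:3,3]=s["tcp_pos"];M=np.linalg.inv(T@c["hand_eye"])
    return dict(rvec=cv2.Rodrigues(M[:3,:3])[0],tvec=M[:3,3],k1=c["k1"],camera_matrix=c["camera_matrix"],img=c["img"])
E
python3 - <<'E'
from h import *
from station import r
s=r.sense();R=toolR(30,30);print(R)
S=np.array([.6145,.1715,0])
cam=S+Rz(30)@[-.25,0,.37]
print(cam-R@HE[:3,3]); print(cmd(s,cam-R@HE[:3,3],R)); print((R@HE[:3,2]))
E
```

```text
[[-0.75      -0.5        0.4330127]
 [-0.4330127  0.8660254  0.25     ]
 [-0.5        0.        -0.8660254]]
[0.51835641 0.11481103 0.29249331]
([469.6, 376.8, -45.1], [0.6126, -0.2573, 2.2842])
[ 0.63607548  0.36656222 -0.67899936]
```

move_arm:
  series:
    - {"grip": 1, "xyz": [470, 377, -45], "angular": [0.6126, -0.2573, 2.2842]}
    - {"grip": 1, "xyz": [470, 377, -45], "angular": [0.6126, -0.2573, 2.2842]}
    - {"grip": 1, "xyz": [470, 377, -45], "angular": [0.6126, -0.2573, 2.2842]}
    - {"grip": 1, "xyz": [470, 377, -45], "angular": [0.6126, -0.2573, 2.2842]}
    - {"grip": 1, "xyz": [470, 377, -45], "angular": [0.6126, -0.2573, 2.2842]}
    - {"grip": 1, "xyz": [470, 377, -45], "angular": [0.6126, -0.2573, 2.2842]}
    - {"grip": 1, "xyz": [470, 377, -45], "angular": [0.6126, -0.2573, 2.2842]}
    - {"grip": 1, "xyz": [470, 377, -45], "angular": [0.6126, -0.2573, 2.2842]}
    - {"grip": 1, "xyz": [470, 377, -45], "angular": [0.6126, -0.2573, 2.2842]}
    - {"grip": 1, "xyz": [470, 377, -45], "angular": [0.6126, -0.2573, 2.2842]}

```text
time_s: 1.2
tcp_pos: [0.4584, 0.1969, 0.2853]
ee_rot: [[-0.124, -0.969, 0.213], [-0.932, 0.187, 0.309], [-0.34, -0.16, -0.927]]
wrist_force: [-0.9, -0.6, 0.2]
gripper_width: 1.0
gripper_force: 0.0
```

```bash
python3 - <<'E'
from h import *
from station import r
s=r.sense();R=toolR(30,30)
print(s["time_s"],s["joints"].round(1),s["tcp_pos"],cmd(s,[.51835641,.11481103,.29249331],R))
E
```

```text
1.2 [ 37.9  -0.1 -21.9  -8.8 -47.4 -42.4] [0.45839505 0.19693691 0.28527955] ([66.7, -74.6, -19.3], [0.2251, -0.0923, 0.8381])
```

move_arm:
  series:
    - {"grip": 1, "xyz": [67, -75, -19], "angular": [0.2251, -0.0923, 0.8381]}
    - {"grip": 1, "xyz": [67, -75, -19], "angular": [0.2251, -0.0923, 0.8381]}
    - {"grip": 1, "xyz": [67, -75, -19], "angular": [0.2251, -0.0923, 0.8381]}
    - {"grip": 1, "xyz": [67, -75, -19], "angular": [0.2251, -0.0923, 0.8381]}
    - {"grip": 1, "xyz": [67, -75, -19], "angular": [0.2251, -0.0923, 0.8381]}
    - {"grip": 1, "xyz": [67, -75, -19], "angular": [0.2251, -0.0923, 0.8381]}
    - {"grip": 1, "xyz": [67, -75, -19], "angular": [0.2251, -0.0923, 0.8381]}
    - {"grip": 1, "xyz": [67, -75, -19], "angular": [0.2251, -0.0923, 0.8381]}

```text
time_s: 2.0
tcp_pos: [0.5184, 0.117, 0.2918]
ee_rot: [[-0.746, -0.508, 0.431], [-0.441, 0.862, 0.251], [-0.498, -0.003, -0.867]]
wrist_force: [0.7, 0.4, -0.2]
gripper_width: 1.003
gripper_force: 0.0
```

```bash
python3 - <<'E'
from h import *
from station import r
s=r.sense();c=r.capture("wrist");w=wcam(s,c)
D["w1"]=w;pickle.dump(D,open("cams.pkl","wb"))
cv2.imwrite("pics/w1.png",cv2.resize(c["img"],(800,600),interpolation=cv2.INTER_CUBIC)[:,:,::-1])
R=Rz(30)
print(s["tcp_pos"],s["joints"].round(1),(proj("w1",np.array([.6145,.1715,0])+np.array([[0,0,.114],[0,0,.152],[0,.022,.185],[0,-.022,.185]])@R.T)*800/560).round())
E
```

```text
[0.51842874 0.11703204 0.29182704] [ 30.2  -1.  -27.7  -0.  -33.4 -89.6] [[393. 270.]
 [392. 312.]
 [429. 354.]
 [355. 354.]]
```

View pics/w1.png

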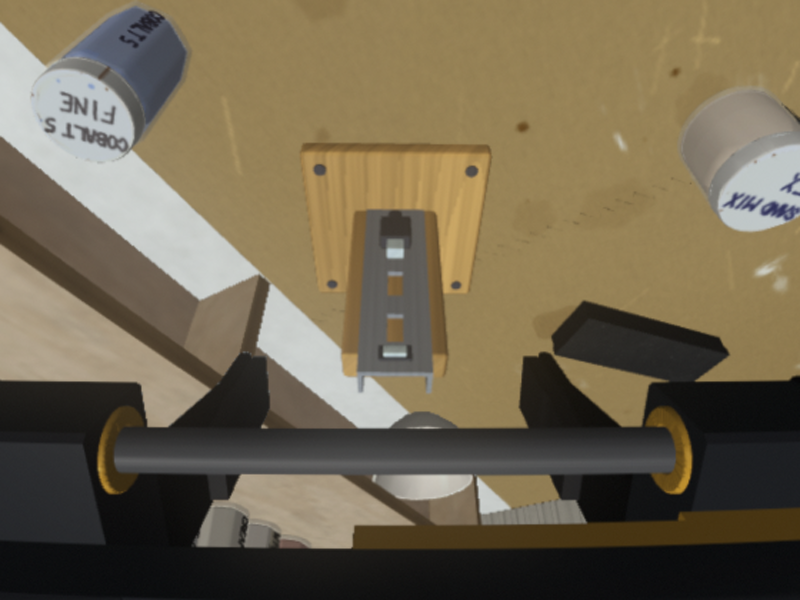

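The wrist view shows the strip face on, with its top edge at row ~373 and columns 357–434. The slots are at about (395,283) and (395,328), and the button is at (395,352). I'll zoom in for pixel-accurate edges.

```bash
python3 - <<'E'
from h import *
im=D["w1"]["img"][140:280,200:360]
cv2.imwrite("pics/w1c.png",cv2.resize(im,None,fx=4,fy=4,interpolation=cv2.INTER_CUBIC)[:,:,::-1])
E
```

```text
(no output)
```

View pics/w1c.png

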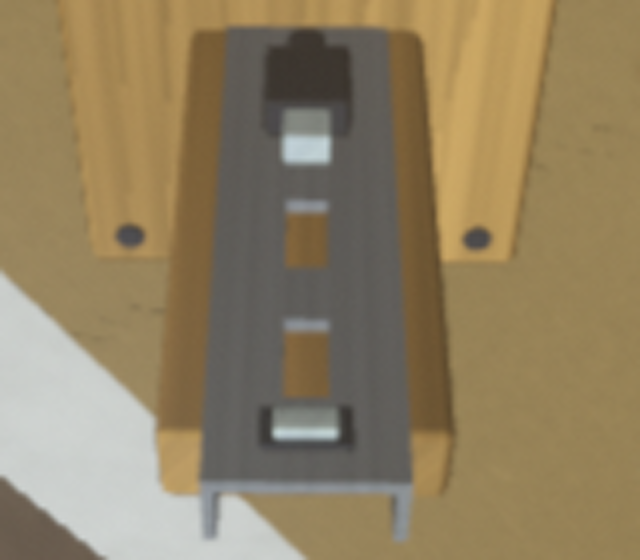

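```bash
python3 - <<'E'
import fit
from fit import *
o=fit.px
fit.px=lambda n,x,y:(np.array([200+(x+.5)/4-.5,140+(y+.5)/4-.5]) if n=="w1" else o(n,x,y))
W=[((0,22,185),(412,485)),((0,-22,185),(200,485)),((0,0,103),(306,200)),((0,0,125),(306.5,268)),((0,0,141),(306,319)),((0,0,163),(306.5,396)),
((0,5,114),(329,234)),((0,-5,114),(284,234)),((0,5,152),(329,358)),((0,-5,152),(283,358))]
W=[("w1",a,b) for a,b in W]
S=[("scene",(0,22,185),(150,65)),("scene",(0,-22,185),(232,83)),("scene",(0,0,114),(183,165)),("scene",(0,0,152),(185,115)),
("top",(0,22,185),(582,192)),("top",(0,-22,185),(650,158))]
for o_ in (W,W+S):
    q=fit.fit(o_,[.6145,.1715,.526,.01]);print(q.x.round(4),np.degrees(q.x[2]));print(q.fun.reshape(-1,2).round(1).tolist())
for c in((130,236),(477,238)): print(onz("w1",fit.px("w1",*c),.018).round(4))
E
```

```text
Traceback (most recent call last):
AttributeError: 'function' object has no attribute 'px'
```

```bash
python3 - <<'E'
import fit as F
from h import *
o=F.px
F.px=lambda n,x,y:(np.array([200+(x+.5)/4-.5,140+(y+.5)/4-.5]) if n=="w1" else o(n,x,y))
W=[((0,22,185),(412,485)),((0,-22,185),(200,485)),((0,0,103),(306,200)),((0,0,125),(306.5,268)),((0,0,141),(306,319)),((0,0,163),(306.5,396)),
((0,5,114),(329,234)),((0,-5,114),(284,234)),((0,5,152),(329,358)),((0,-5,152),(283,358))]
W=[("w1",a,b) for a,b in W]
S=[("scene",(0,22,185),(150,65)),("scene",(0,-22,185),(232,83)),("scene",(0,0,114),(183,165)),("scene",(0,0,152),(185,115)),
("top",(0,22,185),(582,192)),("top",(0,-22,185),(650,158))]
for o_ in (W,W+S):
    q=F.fit(o_,[.6145,.1715,.526,.01]);print(q.x.round(4),np.degrees(q.x[2]));print(q.fun.reshape(-1,2).round(1).tolist())
for c in((130,236),(477,238)): print(onz("w1",F.px("w1",*c),.018).round(4))
E
```

```text
[0.6126 0.172  0.5365 0.0138] 30.73800846487614
[[0.3, -0.4], [-0.5, -0.3], [0.2, 0.2], [-0.0, -0.1], [0.1, 0.3], [-0.1, 0.5], [-0.3, -0.1], [0.4, -0.1], [-0.0, 0.0], [0.1, 0.1]]
[0.6141 0.1728 0.5389 0.0125] 30.878642180193783
[[0.1, -0.6], [-0.3, -0.5], [0.1, 0.5], [-0.1, 0.1], [0.0, 0.4], [-0.2, 0.5], [-0.4, 0.1], [0.3, 0.1], [-0.1, 0.1], [0.1, 0.1], [-0.3, -0.8], [-1.9, 1.3], [-0.5, 0.9], [-0.3, 1.2], [0.0, 0.3], [-0.3, -1.6]]
[0.7431 0.1776 0.018 ]
[0.6827 0.2814 0.018 ]
```

```bash
python3 - <<'E'
from h import *
from station import r
s=r.sense();R=toolR(-24.8)
p=np.array([.5344,-.2108,0])+Rz(-24.8)@[-.042,0,.20]
print(p,cmd(s,p,R))
E
```

```text
[ 0.49627335 -0.19318301  0.2       ] ([199.4, -255.8, -7.8], [0.2497, 0.4821, 0.9423])
```

move_arm:
  series:
    - {"grip": 1, "xyz": [199, -256, -8], "angular": [0.2497, 0.4821, 0.9423]}
    - {"grip": 1, "xyz": [199, -256, -8], "angular": [0.2497, 0.4821, 0.9423]}
    - {"grip": 1, "xyz": [199, -256, -8], "angular": [0.2497, 0.4821, 0.9423]}
    - {"grip": 1, "xyz": [199, -256, -8], "angular": [0.2497, 0.4821, 0.9423]}
    - {"grip": 1, "xyz": [199, -256, -8], "angular": [0.2497, 0.4821, 0.9423]}
    - {"grip": 1, "xyz": [199, -256, -8], "angular": [0.2497, 0.4821, 0.9423]}
    - {"grip": 1, "xyz": [199, -256, -8], "angular": [0.2497, 0.4821, 0.9423]}
    - {"grip": 1, "xyz": [199, -256, -8], "angular": [0.2497, 0.4821, 0.9423]}
    - {"grip": 1, "xyz": [199, -256, -8], "angular": [0.2497, 0.4821, 0.9423]}
    - {"grip": 1, "xyz": [199, -256, -8], "angular": [0.2497, 0.4821, 0.9423]}

```text
time_s: 3.05
tcp_pos: [0.496, -0.1933, 0.1999]
ee_rot: [[-0.907, 0.42, -0.0], [0.42, 0.907, 0.001], [0.001, 0.001, -1.0]]
wrist_force: [0.2, 0.3, 1.0]
gripper_width: 1.004
gripper_force: 0.0
```

```bash
python3 - <<'E'
from h import *
from station import r
s=r.sense();c=r.capture("wrist");w=wcam(s,c)
D["w2"]=w;pickle.dump(D,open("cams.pkl","wb"))
R=Rz(-24.8)
g=proj("w2",np.array([.5344,-.2108,0])+np.array([[-.1,.022,.005],[-.1,-.022,.005],[0,.022,.082],[0,-.022,.082]])@R.T)
print(s["tcp_pos"],s["ee_rot"].round(3),s["joints"].round(1),g.round())
x0,y0=(g.min(0)-30).astype(int).clip(0);x1,y1=(g.max(0)+30).astype(int);print(x0,y0,x1,y1)
im=c["img"][y0:y1,x0:x1]; f=min(800/im.shape[1],600/im.shape[0],4);f=int(f) if f>=2 else f
print(f,c["img"].shape)
cv2.imwrite("pics/w2c.png",cv2.resize(im,None,fx=f,fy=f,interpolation=cv2.INTER_CUBIC)[:,:,::-1])
E
```

```text
[ 0.49596409 -0.19331738  0.19986251] [[-0.907  0.42  -0.   ]
 [ 0.42   0.907  0.001]
 [ 0.001  0.001 -1.   ]] [-3.90e+00  1.54e+01 -1.66e+01 -1.00e-01 -5.80e+01 -1.11e+02] [[302. 121.]
 [252. 121.]
 [306. 263.]
 [249. 263.]]
218 91 336 292
2 (420, 560, 3)
```

View pics/w2c.png

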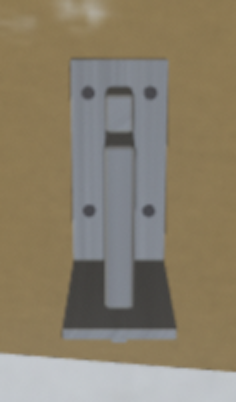

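The bracket is clear between the fingers. In the crop, the ledge's front corners are at (71,59) and (167,60), and the plate's rear top corners at (62,338) and (176,338).

```bash
python3 - <<'E'
import fit as F
from h import *
from station import r
F.px=lambda n,x,y:np.array([218+(x+.5)/2-.5,91+(y+.5)/2-.5])
W=[((-100,22,5),(167,60)),((-100,-22,5),(71,59)),((0,22,82),(176,338)),((0,-22,82),(62,338)),((-5,22,82),(174.5,328)),((-5,-22,82),(64,328)),
((-5,22,5),(164,261)),((-5,-22,5),(73,261)),((-72,6,64),(133,146)),((-72,-6,64),(105,146))]
q=F.fit([("w2",a,b) for a,b in W],[.5344,-.2108,-.43]);print(q.x.round(4),np.degrees(q.x[2]));print(q.fun.reshape(-1,2).round(1).tolist())
s=r.sense();y=np.degrees(q.x[2])
p=np.array([*q.x[:2],0])+Rz(y)@[-.042,0,.058]
print(p,cmd(s,p,toolR(y)))
E
```

```text
[ 0.533  -0.2104 -0.4362] -24.992560048179527
[[0.8, -0.9], [-0.9, -0.5], [0.3, 1.4], [-0.2, 1.3], [1.3, 0.4], [-1.4, 0.4], [0.1, -0.3], [-0.3, -0.3], [1.2, -0.3], [-0.8, -0.3]]
[ 0.49491062 -0.19267861  0.058     ] ([0.9, -0.2, 142.1], [0.0009, -0.0002, 0.0026])
```

move_arm:
  series:
    - {"grip": 1, "xyz": [1, 0, 50], "angular": [0, 0, 0.003]}
    - {"grip": 1, "xyz": [1, 0, 95], "angular": [0, 0, 0.003]}
    - {"grip": 1, "xyz": [1, 0, 125], "angular": [0, 0, 0.003]}
    - {"grip": 1, "xyz": [1, 0, 141], "angular": [0, 0, 0.003]}
    - {"grip": 1, "xyz": [1, 0, 141], "angular": [0, 0, 0.003]}
    - {"grip": 0.4, "xyz": [1, 0, 141], "angular": [0, 0, 0.003]}
    - {"grip": 0.3, "xyz": [1, 0, 141], "angular": [0, 0, 0.003]}
    - {"grip": 0.2, "xyz": [1, 0, 141], "angular": [0, 0, 0.003]}
    - {"grip": 0.1, "xyz": [1, 0, 141], "angular": [0, 0, 0.003]}
    - {"grip": 0, "xyz": [1, 0, 141], "angular": [0, 0, 0.003]}

```text
time_s: 4.1
tcp_pos: [0.4949, -0.1929, 0.0596]
ee_rot: [[-0.905, 0.424, 0.001], [0.424, 0.905, 0.0], [-0.0, 0.001, -1.0]]
wrist_force: [0.5, 1.2, -1.1]
gripper_width: 0.632
gripper_force: 0.0
```

move_arm:
  series:
    - {"grip": 0, "xyz": [0, 0, 0], "angular": [0, 0, 0]}
    - {"grip": 0, "xyz": [0, 0, 0], "angular": [0, 0, 0]}
    - {"grip": 0, "xyz": [0, 0, 0], "angular": [0, 0, 0]}
    - {"grip": 0, "xyz": [0, 0, 0], "angular": [0, 0, 0]}
    - {"grip": 0, "xyz": [0, 0, 0], "angular": [0, 0, 0]}
    - {"grip": 0, "xyz": [0, 0, 0], "angular": [0, 0, 0]}

```text
time_s: 4.7
tcp_pos: [0.4946, -0.1927, 0.0588]
ee_rot: [[-0.905, 0.424, -0.001], [0.424, 0.905, 0.001], [0.001, 0.0, -1.0]]
wrist_force: [0.3, -0.1, -1.1]
gripper_width: 0.135
gripper_force: 30.0
```

```bash
cat >> h.py <<'E'
SX=np.array([.6134,.1724,0]);SY=30.5
OFF=np.array([-.0424,0,.0588]) # TCP in bracket
def tgt(s,x,y,z,dyaw=0): return cmd(s,SX+Rz(SY)@np.array([x,y,z])+Rz(SY)@OFF,toolR(SY+dyaw))
def where(s): 
    R=Rz(SY).T; Rb=s["ee_rot"]@np.diag([-1,1,-1.])
    return ((R@(s["tcp_pos"]-SX-Rb@OFF))*1000).round(1), np.degrees(Ro.from_matrix(R@Rb).as_rotvec()).round(2), (R@s["wrist_force"]).round(1)
E
python3 - <<'E'
from h import *
from station import r
s=r.sense();print(tgt(s,-.06,0,.22))
E
```

```text
([105.5, 296.6, -219.8], [0.0006, -0.0008, -0.9707])
```

move_arm:
  series:
    - {"grip": 0, "xyz": [0, 0, -30], "angular": [0, 0, 0]}
    - {"grip": 0, "xyz": [0, 0, -75], "angular": [0, 0, 0]}
    - {"grip": 0, "xyz": [0, 0, -125], "angular": [0, 0, 0]}
    - {"grip": 0, "xyz": [5, 15, -170], "angular": [0, 0, -0.1]}
    - {"grip": 0, "xyz": [20, 55, -205], "angular": [0, 0, -0.24]}
    - {"grip": 0, "xyz": [35, 95, -220], "angular": [0, 0, -0.38]}
    - {"grip": 0, "xyz": [50, 140, -220], "angular": [0, 0, -0.52]}
    - {"grip": 0, "xyz": [66, 185, -220], "angular": [0, 0, -0.66]}
    - {"grip": 0, "xyz": [82, 230, -220], "angular": [0, 0, -0.8]}
    - {"grip": 0, "xyz": [98, 272, -220], "angular": [0, 0, -0.92]}

```text
time_s: 5.7
tcp_pos: [0.5208, 0.0969, 0.2785]
ee_rot: [[-0.884, -0.468, -0.002], [-0.468, 0.884, 0.0], [0.001, 0.001, -1.0]]
wrist_force: [0.8, -0.0, -1.7]
gripper_width: 0.138
gripper_force: 30.0
```

```bash
python3 - <<'E'
from h import *
from station import r
s=r.sense();print(where(s),tgt(s,-.06,0,.22),tgt(s,-.04,0,.1105))
E
```

```text
(array([-75.8, -19.9, 219.7]), array([ 0.07,  0.08, -2.59]), array([ 0.7, -0.5, -1.7])) ([-14.9, 18.7, -0.3], [0.0012, -0.0013, -0.0451]) ([-35.0, 19.5, 109.2], [0.0012, -0.0013, -0.0451])
```

move_arm:
  series:
    - {"grip": 0, "xyz": [-15, 19, 0], "angular": [0, 0, -0.045]}
    - {"grip": 0, "xyz": [-20, 20, 40], "angular": [0, 0, -0.045]}
    - {"grip": 0, "xyz": [-30, 20, 80], "angular": [0, 0, -0.045]}
    - {"grip": 0, "xyz": [-35, 20, 105], "angular": [0, 0, -0.045]}
    - {"grip": 0, "xyz": [-35, 20, 109], "angular": [0, 0, -0.045]}
    - {"grip": 0, "xyz": [-35, 20, 109], "angular": [0, 0, -0.045]}
    - {"grip": 0, "xyz": [-35, 20, 109], "angular": [0, 0, -0.045]}

```text
time_s: 6.4
tcp_pos: [0.5439, 0.1291, 0.1716]
ee_rot: [[-0.864, -0.503, 0.002], [-0.503, 0.864, 0.001], [-0.002, 0.0, -1.0]]
wrist_force: [0.3, -0.4, -1.6]
gripper_width: 0.136
gripper_force: 30.0
```

```bash
python3 - <<'E'
from h import *
from station import r
s=r.sense();w=wcam(s,r.capture("wrist"));t=r.capture("scene");D["w3"]=w;D["s3"]=t;pickle.dump(D,open("cams.pkl","wb"))
print(where(s),tgt(s,-.012,0,.1105))
a=w["img"][150:360,160:400];b=t["img"][140:240,260:360]
im=np.hstack([cv2.resize(a,(480,420),interpolation=cv2.INTER_CUBIC),cv2.resize(b,(320,320),interpolation=cv2.INTER_CUBIC)[:,:].copy() if 0 else cv2.copyMakeBorder(cv2.resize(b,(320,320),interpolation=cv2.INTER_CUBIC),0,100,0,0,cv2.BORDER_CONSTANT)])
cv2.imwrite("pics/c3.png",im[:,:,::-1])
E
```

```text
(array([-39.4,  -2.3, 112.9]), array([ 0.01, -0.12, -0.31]), array([ 0. , -0.5, -1.6])) ([-27.5, 2.2, 2.3], [0.0001, 0.0021, -0.0055])
```

View pics/c3.png

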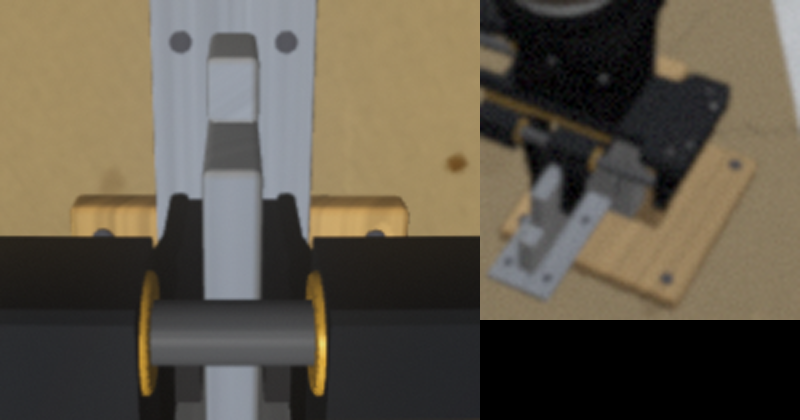

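The web and ledge are straight in the jaws. The web's front top edge is at crop row ~170 and the toe edge at row ~57. I'll check the bracket-in-hand offset from those.

```bash
python3 - <<'E'
from h import *
s={};w=D["w3"]
M=np.eye(4);M[:3,:3]=cv2.Rodrigues(w["rvec"])[0];M[:3,3]=np.ravel(w["tvec"])
T=np.linalg.inv(M)@np.linalg.inv(HE)   # tool pose
Rb=T[:3,:3]@np.diag([-1,1,-1.]); o=T[:3,3]-Rb@OFF
P=o+np.array([[-72,-6,64],[-72,6,64],[-88,-6,36],[-88,6,36],[-100,-22,5],[-100,22,5]])/1000@Rb.T
g=proj("w3",P);print(((g-[160,150])*2).round(1).tolist(),g.round(1).tolist())
d=(proj("w3",P+Rb@[.001,0,0])-g)*2;print("per mm x",d[[0,2],1])
d=(proj("w3",P+Rb@[0,0,.001])-g)*2;print("per mm z",d[[0,2],1])
gr=cv2.cvtColor(w["img"],cv2.COLOR_RGB2GRAY).astype(int)
print(gr[80:180,250].tolist(), gr[225:245,276].tolist())
E
```

```text
[[195.7, 165.7], [258.2, 165.6], [200.5, 52.1], [254.6, 52.0], [142.9, -19.5], [313.5, -19.7]] [[257.8, 232.8], [289.1, 232.8], [260.3, 176.0], [287.3, 176.0], [231.5, 140.2], [316.7, 140.1]]
per mm x [4.85200459 4.40272323]
per mm z [1.92293419 0.9899936 ]
[144, 144, 143, 139, 125, 107, 117, 133, 147, 149, 148, 168, 176, 177, 177, 177, 175, 176, 174, 175, 175, 175, 175, 175, 176, 175, 168, 153, 143, 140, 141, 141, 142, 141, 141, 143, 142, 143, 143, 143, 142, 142, 142, 143, 143, 144, 144, 145, 144, 144, 144, 142, 143, 143, 142, 142, 143, 144, 144, 144, 140, 123, 120, 140, 151, 154, 154, 153, 153, 154, 153, 154, 154, 154, 154, 154, 154, 154, 154, 154, 154, 155, 155, 155, 152, 126, 97, 87, 87, 87, 87, 88, 87, 87, 86, 90, 115, 144, 155, 155] [85, 85, 84, 83, 83, 83, 82, 83, 84, 100, 120, 138, 147, 149, 151, 153, 154, 153, 154, 154]
```

```bash
python3 - <<'E'
from h import *
from station import r
s=r.sense();print(where(s),tgt(s,-.011,-.0008,.1095))
E
```

```text
(array([-39.3,  -2.2, 113.3]), array([ 0.02, -0.18, -0.32]), array([ 0.8, -1.1, -1.4])) ([-28.4, 1.4, 3.8], [0.0004, 0.0032, -0.0057])
```

move_arm:
  series:
    - {"grip": 0, "xyz": [0, 1.4, 3.8], "angular": [0, 0.002, -0.005]}
    - {"grip": 0, "xyz": [-10, 1.4, 3.8], "angular": [0, 0.002, -0.005]}
    - {"grip": 0, "xyz": [-20, 1.4, 3.8], "angular": [0, 0.002, -0.005]}
    - {"grip": 0, "xyz": [-25, 1.4, 3.8], "angular": [0, 0.002, -0.005]}
    - {"grip": 0, "xyz": [-28, 1.4, 3.8], "angular": [0, 0.002, -0.005]}
    - {"grip": 0, "xyz": [-28, 1.4, 3.8], "angular": [0, 0.002, -0.005]}
    - {"grip": 0, "xyz": [-28, 1.4, 3.8], "angular": [0, 0.002, -0.005]}
    - {"grip": 0, "xyz": [-28, 1.4, 3.8], "angular": [0, 0.002, -0.005]}

```text
time_s: 7.3
tcp_pos: [0.5664, 0.1441, 0.1662]
ee_rot: [[-0.862, -0.507, -0.003], [-0.507, 0.862, -0.001], [0.003, 0.001, -1.0]]
wrist_force: [-1.2, 0.7, -2.5]
gripper_width: 0.135
gripper_force: 30.0
```

```bash
cat > st.py <<'E'
from h import *
from station import r
s=r.sense();print(s["time_s"],*where(s))
E
python3 st.py
```

```text
7.3 [-12.6  -0.5 107.3] [ 0.04  0.15 -0.04] [-0.7  1.2 -2.5]
```

```bash
cat > st.py <<'E'
from h import *
from station import r
import sys
A=[]
for i in range(int(sys.argv[1]) if len(sys.argv)>1 else 6):
    r.capture("top"); s=r.sense(); a=where(s); A.append(np.r_[a[0],a[1],a[2]])
A=np.array(A);print(s["time_s"],A.mean(0).round(2).tolist(),"sd",A.std(0).round(2).tolist())
E
python3 st.py 8
```

```text
7.7 [-12.45, -0.51, 107.39, 0.04, 0.14, -0.04, 0.21, 0.16, -1.49] sd [0.1, 0.03, 0.03, 0.0, 0.01, 0.0, 0.33, 0.36, 0.33]
```

move_arm:
  series:
    - {"grip": 0, "xyz": [0, 0, -2], "angular": [0, 0, 0]}
    - {"grip": 0, "xyz": [0, 0, -2], "angular": [0, 0, 0]}
    - {"grip": 0, "xyz": [-1, 0, -2], "angular": [0, 0, 0]}
    - {"grip": 0, "xyz": [-2, 0, -2], "angular": [0, 0, 0]}
    - {"grip": 0, "xyz": [-3, 0, -2], "angular": [0, 0, 0]}
    - {"grip": 0, "xyz": [-4, 0, -2], "angular": [0, 0, 0]}
    - {"grip": 0, "xyz": [-4, 0, -2], "angular": [0, 0, 0]}

```text
time_s: 8.4
tcp_pos: [0.5702, 0.1463, 0.1681]
ee_rot: [[-0.862, -0.507, -0.002], [-0.507, 0.862, -0.001], [0.002, 0.001, -1.0]]
wrist_force: [0.7, -0.6, -0.9]
gripper_width: 0.134
gripper_force: 30.0
```

```bash
python3 st.py 3
```

```text
8.55 [-8.33, -0.5, 109.2, 0.04, 0.14, -0.04, -0.03, -0.3, -1.97] sd [0.05, 0.0, 0.0, 0.0, 0.0, 0.0, 0.41, 0.22, 0.09]
```

move_arm:
  series:
    - {"grip": 0, "xyz": [-0.7, 0, 0], "angular": [0, 0, 0]}
    - {"grip": 0, "xyz": [-1.4, 0, 0], "angular": [0, 0, 0]}
    - {"grip": 0, "xyz": [-2, 0, 0], "angular": [0, 0, 0]}
    - {"grip": 0, "xyz": [-2, 0, 0], "angular": [0, 0, 0]}
    - {"grip": 0, "xyz": [-2, 0, 0], "angular": [0, 0, 0]}

```text
time_s: 9.05
tcp_pos: [0.5718, 0.1472, 0.1682]
ee_rot: [[-0.862, -0.507, -0.002], [-0.507, 0.862, -0.001], [0.002, 0.001, -1.0]]
wrist_force: [-0.3, -0.7, -0.7]
gripper_width: 0.138
gripper_force: 30.0
```

```bash
python3 st.py 3
```

```text
9.2 [-6.3, -0.5, 109.3, 0.04, 0.14, -0.03, -0.27, -0.07, -1.83] sd [0.0, 0.0, 0.0, 0.0, 0.0, 0.0, 0.17, 0.25, 0.21]
```

Still no contact, so the tabs are probably entering the slots.

move_arm:
  series:
    - {"grip": 0, "xyz": [-0.7, 0, 0], "angular": [0, 0, 0]}
    - {"grip": 0, "xyz": [-1.4, 0, 0], "angular": [0, 0, 0]}
    - {"grip": 0, "xyz": [-2, 0, 0], "angular": [0, 0, 0]}
    - {"grip": 0, "xyz": [-2, 0, 0], "angular": [0, 0, 0]}
    - {"grip": 0, "xyz": [-2, 0, 0], "angular": [0, 0, 0]}

```text
time_s: 9.7
tcp_pos: [0.5732, 0.1481, 0.1681]
ee_rot: [[-0.862, -0.507, -0.003], [-0.507, 0.862, -0.001], [0.003, 0.001, -1.0]]
wrist_force: [-1.6, -0.9, -0.9]
gripper_width: 0.131
gripper_force: 30.0
```

```bash
python3 st.py 3
```

```text
9.85 [-4.67, -0.53, 109.2, 0.04, 0.18, -0.04, -2.0, -0.37, -0.73] sd [0.05, 0.05, 0.0, 0.0, 0.0, 0.0, 0.64, 0.38, 0.34]
```

move_arm:
  series:
    - {"grip": 0, "xyz": [-0.7, 0, 0], "angular": [0, 0, 0]}
    - {"grip": 0, "xyz": [-1.4, 0, 0], "angular": [0, 0, 0]}
    - {"grip": 0, "xyz": [-2, 0, 0], "angular": [0, 0, 0]}
    - {"grip": 0, "xyz": [-2, 0, 0], "angular": [0, 0, 0]}
    - {"grip": 0, "xyz": [-2, 0, 0], "angular": [0, 0, 0]}

```text
time_s: 10.35
tcp_pos: [0.5751, 0.1492, 0.1681]
ee_rot: [[-0.862, -0.507, -0.003], [-0.507, 0.862, -0.001], [0.003, 0.001, -1.0]]
wrist_force: [-3.3, -1.2, -0.4]
gripper_width: 0.136
gripper_force: 30.0
```

```bash
python3 st.py 3
```

```text
10.5 [-2.57, -0.53, 109.2, 0.04, 0.16, -0.04, -3.7, 0.1, -0.4] sd [0.05, 0.05, 0.0, 0.0, 0.0, 0.0, 0.28, 0.16, 0.45]
```

Soft spring behaviour: that's the button, so the tabs are in the slots. I'll continue until the plate touches.

move_arm:
  series:
    - {"grip": 0, "xyz": [-0.7, 0, 0], "angular": [0, 0, 0]}
    - {"grip": 0, "xyz": [-1.4, 0, 0], "angular": [0, 0, 0]}
    - {"grip": 0, "xyz": [-2.2, 0, 0], "angular": [0, 0, 0]}
    - {"grip": 0, "xyz": [-2.2, 0, 0], "angular": [0, 0, 0]}
    - {"grip": 0, "xyz": [-2.2, 0, 0], "angular": [0, 0, 0]}

```text
time_s: 11.0
tcp_pos: [0.577, 0.1503, 0.1681]
ee_rot: [[-0.862, -0.507, -0.003], [-0.507, 0.862, -0.001], [0.003, 0.001, -1.0]]
wrist_force: [-4.0, -3.1, -0.2]
gripper_width: 0.135
gripper_force: 30.0
```

```bash
python3 st.py 3
```

```text
11.15 [-0.4, -0.53, 109.17, 0.04, 0.17, -0.04, -4.07, 0.53, -0.43] sd [0.0, 0.05, 0.05, 0.0, 0.0, 0.0, 0.05, 0.52, 0.34]
```

move_arm:
  series:
    - {"grip": 0, "xyz": [-0.6, 0, 0], "angular": [0, 0, 0]}
    - {"grip": 0, "xyz": [-1.2, 0, 0], "angular": [0, 0, 0]}
    - {"grip": 0, "xyz": [-1.2, 0, 0], "angular": [0, 0, 0]}
    - {"grip": 0, "xyz": [-1.2, 0, 0], "angular": [0, 0, 0]}

```text
time_s: 11.55
tcp_pos: [0.5774, 0.1505, 0.1681]
ee_rot: [[-0.862, -0.507, -0.005], [-0.507, 0.862, -0.002], [0.005, 0.001, -1.0]]
wrist_force: [-6.4, -3.2, 1.8]
gripper_width: 0.135
gripper_force: 30.0
```

```bash
python3 st.py 3
```

```text
11.7 [-0.03, -0.5, 109.1, 0.05, 0.27, -0.05, -6.8, 0.0, 0.6] sd [0.05, 0.0, 0.0, 0.0, 0.0, 0.0, 0.33, 0.14, 0.24]
```

Plate is on the strip (−6.8 N). Now sliding down.

move_arm:
  series:
    - {"grip": 0, "xyz": [-1e-09, 0, 1], "angular": [0, 0, 0]}
    - {"grip": 0, "xyz": [0, 0, 2], "angular": [0, 0, 0]}
    - {"grip": 0, "xyz": [0, 0, 3], "angular": [0, 0, 0]}
    - {"grip": 0, "xyz": [0, 0, 4], "angular": [0, 0, 0]}
    - {"grip": 0, "xyz": [0, 0, 4], "angular": [0, 0, 0]}
    - {"grip": 0, "xyz": [0, 0, 4], "angular": [0, 0, 0]}

```text
time_s: 12.3
tcp_pos: [0.5774, 0.1504, 0.1644]
ee_rot: [[-0.862, -0.507, -0.004], [-0.507, 0.862, -0.002], [0.005, 0.001, -1.0]]
wrist_force: [-6.8, -3.2, 2.2]
gripper_width: 0.138
gripper_force: 30.0
```

```bash
python3 st.py 3
```

```text
12.45 [0.0, -0.7, 105.4, 0.03, 0.26, -0.05, -7.03, -0.63, 1.83] sd [0.0, 0.0, 0.0, 0.0, 0.0, 0.0, 0.59, 0.34, 0.33]
```

move_arm:
  series:
    - {"grip": 0, "xyz": [0, 0, 1], "angular": [0, 0, 0]}
    - {"grip": 0, "xyz": [0, 0, 2], "angular": [0, 0, 0]}
    - {"grip": 0, "xyz": [0, 0, 3], "angular": [0, 0, 0]}
    - {"grip": 0, "xyz": [0, 0, 4], "angular": [0, 0, 0]}
    - {"grip": 0, "xyz": [0, 0, 4], "angular": [0, 0, 0]}
    - {"grip": 0, "xyz": [0, 0, 4], "angular": [0, 0, 0]}

```text
time_s: 13.05
tcp_pos: [0.5774, 0.1503, 0.1618]
ee_rot: [[-0.862, -0.507, -0.004], [-0.507, 0.862, -0.002], [0.004, 0.0, -1.0]]
wrist_force: [-8.2, -4.1, 7.8]
gripper_width: 0.135
gripper_force: 30.0
```

```bash
python3 st.py 3
```

```text
13.2 [-0.1, -0.8, 102.8, 0.01, 0.24, -0.02, -9.47, 1.23, 7.37] sd [0.0, 0.0, 0.0, 0.0, 0.0, 0.0, 0.17, 0.29, 0.49]
```

move_arm:
  series:
    - {"grip": 0, "xyz": [0.4, 0, 1], "angular": [0, 0, 0]}
    - {"grip": 0, "xyz": [0.4, 0, 2], "angular": [0, 0, 0]}
    - {"grip": 0, "xyz": [0.4, 0, 3], "angular": [0, 0, 0]}
    - {"grip": 0, "xyz": [0.4, 0, 3], "angular": [0, 0, 0]}
    - {"grip": 0, "xyz": [0.4, 0, 3], "angular": [0, 0, 0]}

```text
time_s: 13.7
tcp_pos: [0.5772, 0.1502, 0.1593]
ee_rot: [[-0.862, -0.507, -0.003], [-0.507, 0.862, -0.002], [0.003, -0.0, -1.0]]
wrist_force: [-8.7, -2.8, 9.2]
gripper_width: 0.136
gripper_force: 30.0
```

```bash
python3 st.py 3
```

```text
13.85 [-0.2, -0.8, 100.4, 0.0, 0.2, -0.01, -9.97, 1.33, 9.57] sd [0.0, 0.0, 0.0, 0.0, 0.0, 0.0, 0.24, 0.09, 0.26]
```

move_arm:
  series:
    - {"grip": 0, "xyz": [0.3, 0, 1], "angular": [0, 0, 0]}
    - {"grip": 0, "xyz": [0.3, 0, 2], "angular": [0, 0, 0]}
    - {"grip": 0, "xyz": [0.3, 0, 2.5], "angular": [0, 0, 0]}
    - {"grip": 0, "xyz": [0.3, 0, 2.5], "angular": [0, 0, 0]}
    - {"grip": 0, "xyz": [0.3, 0, 2.5], "angular": [0, 0, 0]}

```text
time_s: 14.35
tcp_pos: [0.5772, 0.1503, 0.1571]
ee_rot: [[-0.862, -0.508, -0.002], [-0.508, 0.862, -0.002], [0.003, -0.0, -1.0]]
wrist_force: [-8.9, -3.5, 10.6]
gripper_width: 0.131
gripper_force: 30.0
```

```bash
python3 st.py 3
```

```text
14.5 [-0.2, -0.7, 98.2, -0.01, 0.16, 0.01, -9.67, 1.7, 10.3] sd [0.0, 0.0, 0.0, 0.0, 0.0, 0.0, 0.53, 0.08, 0.28]
```

move_arm:
  series:
    - {"grip": 0, "xyz": [0.2, 0, 1], "angular": [0, 0, 0]}
    - {"grip": 0, "xyz": [0.2, 0, 2], "angular": [0, 0, 0]}
    - {"grip": 0, "xyz": [0.2, 0, 2], "angular": [0, 0, 0]}
    - {"grip": 0, "xyz": [0.2, 0, 2], "angular": [0, 0, 0]}

```text
time_s: 14.9
tcp_pos: [0.5772, 0.1502, 0.1568]
ee_rot: [[-0.861, -0.508, -0.001], [-0.508, 0.861, -0.002], [0.002, -0.001, -1.0]]
wrist_force: [-12.5, -2.3, 17.2]
gripper_width: 0.138
gripper_force: 30.0
```

```bash
python3 st.py 3
```

```text
15.05 [-0.2, -0.8, 97.9, -0.04, 0.1, 0.04, -12.0, 3.1, 16.93] sd [0.0, 0.0, 0.0, 0.0, 0.0, 0.0, 0.14, 0.57, 0.17]
```

It has reached the bottom stop: the force rose and the motion stopped at 97.9 mm. I'll ease back and check whether the button locks it.

move_arm:
  series:
    - {"grip": 0, "xyz": [0.7, 0, -1], "angular": [0, 0, 0]}
    - {"grip": 0, "xyz": [1.2, 0, -2], "angular": [0, 0, 0]}
    - {"grip": 0, "xyz": [1.2, 0, -3], "angular": [0, 0, 0]}
    - {"grip": 0, "xyz": [1.2, 0, -4], "angular": [0, 0, 0]}
    - {"grip": 0, "xyz": [1.2, 0, -5], "angular": [0, 0, 0]}
    - {"grip": 0, "xyz": [1.2, 0, -5], "angular": [0, 0, 0]}

```text
time_s: 15.65
tcp_pos: [0.5771, 0.1502, 0.1586]
ee_rot: [[-0.862, -0.507, -0.0], [-0.507, 0.862, -0.0], [0.0, 0.0, -1.0]]
wrist_force: [-2.8, -1.9, 4.7]
gripper_width: 0.136
gripper_force: 30.0
```

```bash
python3 st.py 3
```

```text
15.8 [-0.2, -0.7, 99.73, 0.01, 0.03, -0.01, -4.13, 0.3, 5.23] sd [0.0, 0.0, 0.05, 0.0, 0.0, 0.0, 0.42, 0.41, 0.25]
```

move_arm:
  series:
    - {"grip": 0, "xyz": [0, 0, -1], "angular": [0, 0, 0]}
    - {"grip": 0, "xyz": [0, 0, -2], "angular": [0, 0, 0]}
    - {"grip": 0, "xyz": [0, 0, -2], "angular": [0, 0, 0]}
    - {"grip": 0, "xyz": [0, 0, -2], "angular": [0, 0, 0]}

```text
time_s: 16.2
tcp_pos: [0.577, 0.1503, 0.1588]
ee_rot: [[-0.862, -0.507, -0.002], [-0.507, 0.862, 0.0], [0.001, 0.001, -1.0]]
wrist_force: [2.7, -1.3, -6.0]
gripper_width: 0.137
gripper_force: 30.0
```

```bash
python3 st.py 3
```

```text
16.35 [-0.3, -0.5, 100.0, 0.05, 0.07, -0.05, 2.67, -2.1, -7.17] sd [0.0, 0.0, 0.0, 0.0, 0.0, 0.0, 0.17, 0.57, 0.5]
```

Locked: it rises only 0.3 mm while the arm pulls. I'll unload it, release and retreat upward.

move_arm:
  series:
    - {"grip": 0, "xyz": [0, 0, 1.3], "angular": [0, 0, 0]}
    - {"grip": 0, "xyz": [0, 0, 1.3], "angular": [0, 0, 0]}
    - {"grip": 0.4, "xyz": [0, 0, 1.3], "angular": [0, 0, 0]}
    - {"grip": 0.5, "xyz": [0, 0, 1.3], "angular": [0, 0, 0]}
    - {"grip": 0.5, "xyz": [0, 0, 1.3], "angular": [0, 0, 0]}
    - {"grip": 0.5, "xyz": [0, 0, 1.3], "angular": [0, 0, 0]}
    - {"grip": 0.5, "xyz": [0, 0, -10], "angular": [0, 0, 0]}
    - {"grip": 0.5, "xyz": [0, 0, -30], "angular": [0, 0, 0]}
    - {"grip": 0.5, "xyz": [10, 0, -60], "angular": [0, 0, 0]}
    - {"grip": 0.5, "xyz": [60, 0, -100], "angular": [0, 0, 0]}

```text
time_s: 17.35
tcp_pos: [0.5358, 0.126, 0.252]
ee_rot: [[-0.861, -0.508, -0.002], [-0.508, 0.861, -0.001], [0.002, -0.0, -1.0]]
wrist_force: [0.1, -0.4, 1.1]
gripper_width: 0.5
gripper_force: 0.0
```

move_arm:
  series:
    - {"grip": 0.5, "xyz": [50, 0, -40], "angular": [0, 0, 0]}
    - {"grip": 0.5, "xyz": [100, 0, -60], "angular": [0, 0, 0]}
    - {"grip": 0.5, "xyz": [100, 0, -60], "angular": [0, 0, 0]}
    - {"grip": 0.5, "xyz": [100, 0, -60], "angular": [0, 0, 0]}

```text
time_s: 17.75
tcp_pos: [0.4472, 0.0736, 0.3146]
ee_rot: [[-0.862, -0.507, 0.003], [-0.507, 0.862, 0.002], [-0.004, 0.0, -1.0]]
wrist_force: [0.5, 0.5, -0.4]
gripper_width: 0.501
gripper_force: 0.0
```

```bash
python3 - <<'E'
from h import *
from station import r
s=r.sense();c=r.capture("wrist");D["w5"]=wcam(s,c);t=r.capture("scene")["img"][140:240,255:355]
im=np.hstack([cv2.resize(c["img"],(480,360)),cv2.resize(t,(320,360),interpolation=cv2.INTER_CUBIC)])
print(s["time_s"],s["tcp_pos"]);cv2.imwrite("pics/c5.png",im[:,:,::-1])
E
```

```text
17.75 [0.44717322 0.07358076 0.31463594]
```

View pics/c5.png

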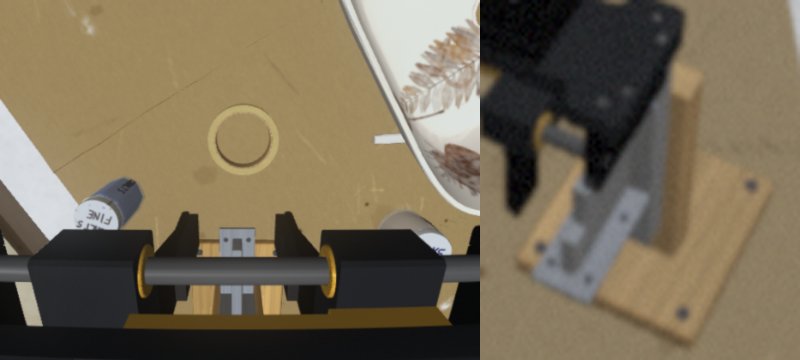

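The bracket hangs level on the upright at about (600,230) and the arm is clear of it. The tape at (243,140) and both jars are standing. Handing in.

```bash
python3 -c "
from station import r
print(r.finish_job())"
```

```text
the job is handed in; nothing more can be done
None
```

I hung the bracket in both slots, pressed it down, let go and handed the job in at about 18 s. The button appears locked, because an upward pull raised the bracket only 0.3 mm. The jars and tape look undisturbed, and the system returned no verdict.

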